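# Set the end stop, seat the spindle in the V-blocks and hold it down for scribing

## Robot

A 6-joint arm with a two-finger parallel gripper is mounted at the origin on a cart in front of the work surface, level with it; the furniture and walls round the work are solid. World frame = base frame: x ahead of the robot, y to its left, z up, the work surface at z = 0. Lengths are in mm, angles in rad, forces in N, time in s.
With the tool pointing down it reaches from about 325 to 850 mm from the base axis. Payload 4.4 kg.
Tool frame: the origin (TCP) lies midway between the tips of the shut fingers; the grasp point (between the pads) lies 19 mm behind it; z points along the fingers, y is the line along which they close (so a half turn about z gives the same grasp; the last joint's range is limited). The gripper opens to 94 mm and grips with 3 to 60 N. Pads are 16 mm wide; open, the fingers measure 119 mm over their backs; the gripper's body (75 mm by 177 mm) begins 78 mm behind the grasp point.
Start: joints at [-1.361, 0.207, 1.542, -0, 1.393, -0.15], TCP at [202.438, -538.188, 205.447] pointing down, gripper open.
Joint ranges: [-2.73, 2.73], [-0.86, 2.22], [0.23, 2.46], [-1.11, 4.25], [0.08, 2.63], [-2.82, 2.82]. Speed limits (rad/s): [2.79, 2.79, 3.14, 3.14, 3.14, 3.14].

## Interface

Orientations are given as a rotation vector (axis times angle).
In Python, from station import robot gives the robot as it stands. The module is installed in compiled form; this text tells all that it offers.
- The arm moves only by the tool arm_command, never from a script. Its argument "series" is a list of rows, each an object with "offset": the shift along the world's x, y, z in units of 25 mm (1.0 is 25 mm), a list of three; "yaw": the turn about the world's z in units of 5 degrees (1.0 is 5 degrees); "claw": the finger opening in mm, from 0 to 94. In form: [{"offset": [x, y, z], "yaw": yaw, "claw": claw}, ...]. A call has 1 to 12 rows; each row shifts and turns the commanded pose from where the row before left it; what a row does not reach is not made up. A row lasts 1/12 s, in which the tool goes at most 41.7 mm and 7.16 degrees, less where a joint would pass 70% of its speed; a pose out of reach is approached as far as the arm can. A call is refused whole if a number of a shift passes 1 or a number of a turn 1, either way. A call with a gripper value outside its range is refused whole. The fingers move at their own pace and stop on an object; "force" is the grip in N (left out, the last holds). Time passes only in rows, so rows that do not move let the fingers close. It gives the time, the measured TCP pose, the force, the opening and the grip force at its end, in the units of the state.
- robot.state(): the state, without advancing time (a new reading comes with each control period).
- robot.capture(name): name is "side" or "top" or "wrist"; returns (picture, depth): 384x512x3 uint8, red, green, blue; 384x512 float32, mm along the optical axis (not along the pixel's ray), 0 where there is no reading.
- robot.camera_model(name): a dict with "fx", "fy", "cx", "cy" (pixels), "camera_from_world" (4x4, takes a point from world to camera coordinates). Camera axes: x right, y down, z forward; pixel columns grow to the right and rows downward; lengths in mm; the calibration is good to about 2 mm. A picture is of the moment at which its call begins: read the wrist's pose just before it. camera_model takes no time and is no camera call; for the wrist camera it gives the pose at the moment of the call.
- robot.close_job(): hands the job in; it is judged then, once.
The state is a dict: "t": time; "joints": joint angles; "dq": joint speeds; "effort": joint torques, N m; "tcp_pos": TCP position; "eef_rot": TCP orientation; "wrist_force": force on the tool from outside, world axes, zero at the start; "torque": the same for the moment, N m; "grip_width": finger opening in mm; "finger_force": force on a finger pad.
Only numpy, scipy, OpenCV 4.12 (cv2) and the standard library are available. Lean on these libraries where they do the work, as an engineer would, in place of code of your own. Each camera call takes 0.05 s, during which the arm holds its last target. There are 200 camera calls.

## Task

Set the hollow spindle up for scribing: take the flat steel stop plate out of the wooden rack and slide it edgewise down into the slotted holder at the end of the V-block fixture until it is fully home. Then lift the spindle from its cradle, lower it into both V-blocks without dropping or ramming it, bring its end up against the stop plate, and press it firmly down so that it bears on both flanks of both Vs. Finish while you are still holding it pressed down there, and leave the scriber, micrometer and bearings alone.

Things in the scene. Friction and masses are not known exactly. Their poses are not given: they have to be found in the camera images.
- fixture: Fixed: grey base plate 14 mm thick, 84 wide, x = -100 to +69 mm, with two pale steel V-blocks in line, and bolted to its end a dark slotted holder (27 along x, 60 along y, top at z = 38 mm, centre x = +83 mm). Origin: on the bench, midway under the whole; x runs along the Vs towards the holder, y across, z up. Dark strips, z up to 23 mm, flank the blocks at y = 22 to 31 mm.
- vblock_a: the fixture's V-block farther from the holder, 50 long, 44 wide, 36 mm tall, centred at fixture x = -60 mm, top at z = 50 mm. The V is 30 mm wide, 14 mm deep, flanks at about 45 degrees. Origin: centre of its underside, axes as the fixture's; its halves c0 (y < 0) and c1 (y > 0) carry one flank each.
- vblock_b: the same V-block next to the holder, at fixture x = +40 mm. Between the two blocks is an open gap of 50 mm (fixture x = -35 to +15 mm), where fingers can reach down beside the spindle.
- stop_seat (a point): centre of the slot's floor in the holder, where the plate's underside rests, 6 mm above the bench; axes as the fixture's. The slot is 9.5 mm wide (x), 41.5 mm long (y), 32 mm deep, with a 3 mm 45-degree lead-in round its mouth.
- spindle_seat (a point): where the spindle's centre lies when it is seated in both Vs and its end touches the upright stop plate: on the Vs' axis, 55.2 mm above the bench, at the middle of the gap between the blocks; axes as the fixture's. The plate has play and may lean back by up to 2 mm at this height.
- stop_plate: loose flat steel plate, 8 (x) x 40 (y) x 82 (z) mm, 0.2 kg, standing upright in the rack's slot, small black hole near its top. Origin: centre of its underside; x is its thickness, z up along its height. Either face may look to the spindle.
- rack: wooden block 60 (x) x 94 (y) x 30 mm, fixed to the bench, its slot 10 (x) x 42 (y) mm and 20 mm deep; the stop plate stands in it with its underside 10 mm above the bench and shows 62 mm. Two screw heads beyond the slot's ends stand 5 mm proud. Origin: centre of its underside.
- spindle: loose hollow grey steel spindle, a plain cylinder 28 mm in diameter and 178 mm long, about 0.4 kg (from 0.32 to 0.48), symmetric end for end. Origin: its centre, on its axis; x runs along its axis.
- cradle: pale wooden cradle fixed to the bench: board 130 (x) x 60 (y) x 10 mm with notched rests 14 mm thick at x = -48 and +48 mm (tops at z = 35 mm); the spindle lies in them along x, its axis 36 mm above the bench. Between the rests it is free on both sides. Origin: centre of its underside.
- scriber: steel scriber, 8 x 128 x 8 mm, lying on the bench; to be left alone. Origin: centre of its underside.
- micrometer: green-framed outside micrometer, 40 x 129 x 16 mm, lying on the bench; to be left alone. Origin: centre of its underside.
- roller_cone: tapered roller bearing cone, 47 mm across and 19 mm tall; to be left alone. Origin: centre of its underside.
- ball_bearing: ball bearing, 47 mm across and 14 mm tall; to be left alone. Origin: centre of its underside.
Mind the look-alikes: they are no part of the job. There is more than one size of the stop_plate; the job needs the middle-sized.

How it is judged:
By the outcome, as a careful person would: the job done as asked, in the order asked, and still so for the second after the job is handed in, while the arm keeps its last pose, push and grip.
It also fails if it takes over 64 s, if anything falls off the work surface, if the arm or the gripper's body presses on something with over 40 N, if the wrist force passes 120 N, or if a joint passes its speed limit or range.

## Working session

There is one attempt and no reset: what is moved stays moved. The work goes in short steps, Python scripts to look and compute and a tool call to move; the robot and the scene stay as the last step left them, time stands still between calls to the robot, and variables do not carry over. Pictures are saved under pics/ and viewed, at most 10 in all, crops included, and the job is handed in when it is done.

Besides the shell and the picture viewer there is one more tool, called after "Emit:" as name([rows], argument=value, ...), one row to a line, values as JSON. arm_command: Moves the arm, as the interface text tells. Its arguments: {"type":"object","properties":{"series":{"type":"array","items":{"type":"object","properties":{"offset":{"type":"array","items":{"type":"number"}},"yaw":{"type":"number"},"claw":{"type":"number"}}}},"force":{"type":"number"}},"required":["series"]}

```bash
mkdir -p pics; cat > h.py <<'E'
import numpy as np,cv2
from station import robot
def cap(n):
    m=robot.camera_model(n); p,d=robot.capture(n); return p,d,m
def world(d,m):
    v,u=np.mgrid[0:d.shape[0],0:d.shape[1]]
    c=np.stack([(u-m['cx'])/m['fx']*d,(v-m['cy'])/m['fy']*d,d,np.ones_like(d)],-1)
    w=c@np.linalg.inv(m['camera_from_world']).T
    w=w[...,:3]; w[d<=0]=np.nan; return w
def save(n,p): cv2.imwrite('pics/'+n+'.png',p[...,::-1])
E
python3 - <<'E'
from h import *
for n in ('top','side'):
    p,d,m=cap(n); np.savez(n,p=p,d=d,w=world(d,m)); save(n,cv2.resize(p,(800,600)))
    print(n,np.round(np.linalg.inv(m['camera_from_world'])[:3],2).tolist(),m['fx'])
s=robot.state();print(s)
E
```

```text
top [[0.01, -0.98, 0.18, 333.64], [-1.0, -0.01, 0.0, 61.44], [0.0, -0.18, -0.98, 1137.46]] 479.1023089576132
side [[-0.88, -0.24, 0.41, 170.78], [-0.47, 0.39, -0.79, 732.86], [0.03, -0.89, -0.46, 490.41]] 353.9693832651925
{'t': 0.1, 'joints': array([-1.36151479e+00,  2.07346202e-01,  1.54275613e+00,  1.15983418e-06,
        1.39348685e+00, -1.50472199e-01]), 'dq': array([-0.0012085 , -0.00318312, -0.00295223,  0.00100153,  0.00105457,
       -0.00096907]), 'effort': array([ 9.54699999e-05, -3.71866715e+01, -2.82291126e+01,  7.01006362e-02,
        3.10961308e-02, -5.01467446e-05]), 'tcp_pos': array([ 202.28266763, -537.4955653 ,  204.42649311]), 'eef_rot': array([-3.08894190e+00, -5.61700044e-01,  9.03546528e-05]), 'wrist_force': array([0.87748133, 0.47351367, 0.63269742]), 'torque': array([-0.0091723 ,  0.0179733 ,  0.00308529]), 'finger_force': 0.0, 'grip_width': 94.01780914436921}
```

View pics/top.png

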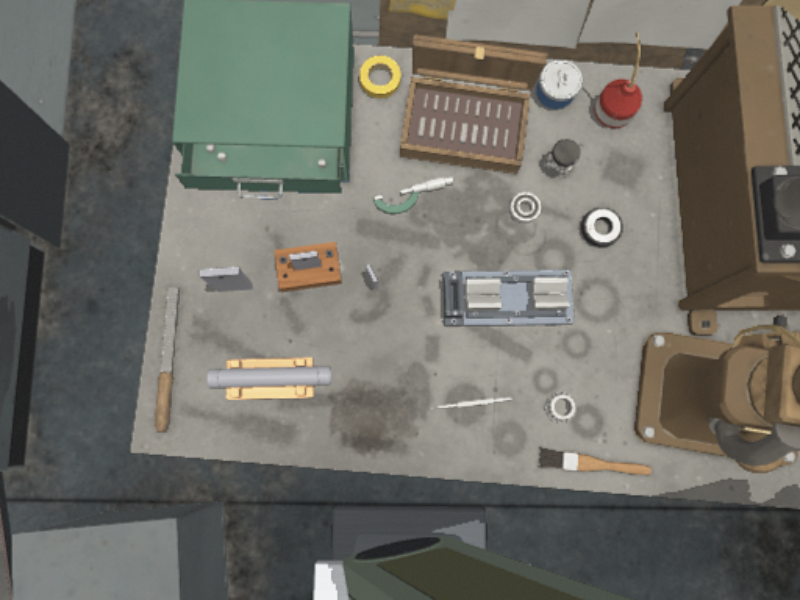

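View pics/side.png

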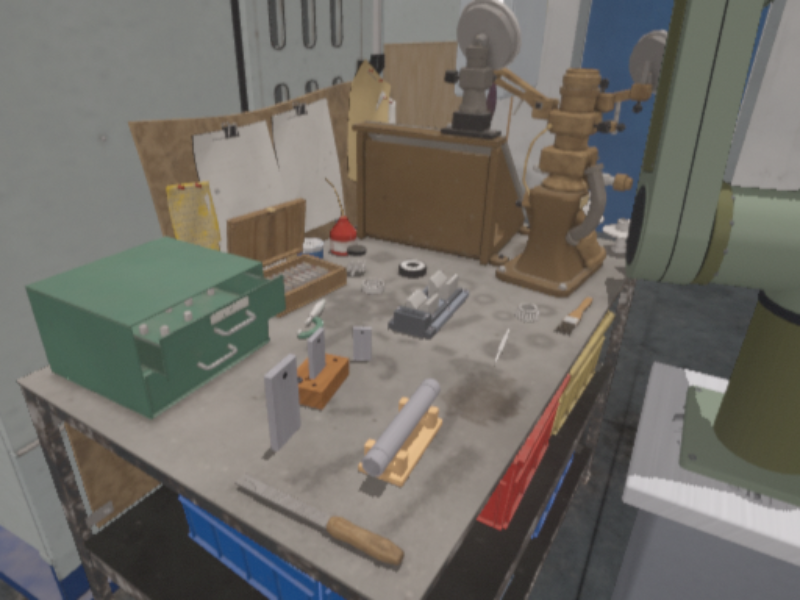

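The top view (800x600) shows three plate candidates: a large one on the bench at (220,272), one standing in the wooden rack at (303,258), and a small one on the bench at (370,275). The rack one is middle-sized and matches the description, so I choose it. The fixture is at (508,298) with its holder at the left end (453,298), and the spindle is in its cradle at (270,377). Next I measure poses and take one close crop.

```bash
python3 - <<'E'
from h import *
T=np.load('top.npz');w=T['w'];p=T['p'];d=T['d'];hsv=cv2.cvtColor(p,cv2.COLOR_RGB2HSV)
s=0.64
def box(x0,y0,x1,y1):
    m=np.zeros(d.shape,bool);m[int(y0*s):int(y1*s),int(x0*s):int(x1*s)]=1;return m
Z=w[...,2]
def rect(m,name):
    q=w[m][:,:2].astype(np.float32);q=q[~np.isnan(q[:,0])]
    r=cv2.minAreaRect(q);print(name,len(q),np.round(r[0],1),np.round(r[1],1),round(r[2],2),'z',np.round(np.nanpercentile(Z[m],[5,50,95]),1))
bench=box(340,330,430,360);print('bench z',np.nanmedian(Z[bench]))
R=box(265,230,350,300)
rect(R&(Z>20)&(Z<34),'rack top');rect(R&(Z>40),'plate z>40');rect(R&(Z>65),'plate top')
F=box(430,255,590,340)
rect(F&(Z>8)&(Z<70),'fixture all');rect(F&(Z>44),'vblocks')
rect(F&(Z>30)&(w[...,1]>140)&(Z<44),'holder?')
rect(F&(Z>44)&box(430,255,518,340),'vb b');rect(F&(Z>44)&box(518,255,590,340),'vb a')
C=box(195,340,345,410)
rect(C&(Z>30),'spindle');rect(C&(Z>44),'spindle top')
q=w[C&(Z>40)];q=q[~np.isnan(q[:,0])];print(q.mean(0));c=q-q.mean(0);print(np.linalg.svd(c,full_matrices=0)[2][0])
rect(box(195,255,245,300)&(Z>20),'big');rect(box(355,255,385,300)&(Z>20),'small')
rect(box(430,390,520,415)&(Z>4),'scriber')
S=np.load('side.npz')['w'];P=np.load('side.npz')['p']
q=S[200:245,190:212].reshape(-1,3);q=q[q[:,2]>35];print('side plate',np.nanmin(q,0),np.nanmax(q,0))
a=cv2.resize(p[int(150):int(215),int(120):int(250)],(800,400),interpolation=2)
b=cv2.resize(p[165:215,275:375],(800,400)[:2],interpolation=2)
save('crop',cv2.resize(np.vstack([a,b]),(600,600)))
E
```

```text
bench z 1.0489253647704118
rack top 764 [585.1 180.1] [62.1 94.4] 8.96 z [26.  30.8 33.5]
plate z>40 160 [589.9 180. ] [19.4 73.6] 10.31 z [44.3 83.3 95.2]
plate top 111 [584.6 180. ] [ 8.3 40.2] 10.06 z [70.1 91.5 95.4]
fixture all 2836 [ 542.8 -126.4] [ 85.4 197.5] 1.96 z [12.2 23.4 51.1]
vblocks 528 [ 542.7 -121.6] [ 44.8 176.8] 1.77 z [44.8 49.5 53.8]
holder? 0 [0. 0.] [0. 0.] 0.0 z nan
vb b 260 [541.  -71.6] [44.7 76.7] 2.0 z [44.7 49.6 53.8]
vb a 268 [ 544.1 -184.4] [43.8 50.9] 1.35 z [44.8 49.4 53.8]
spindle 1090 [415.5 229.1] [ 53.3 177.5] 2.05 z [34.8 48.  53.1]
spindle top 814 [414.7 228.9] [ 26.6 176.9] 2.43 z [44.7 49.4 53.4]
[414.32740315 229.145667    48.50751595]
[-3.60460667e-02  9.99349952e-01  5.94729328e-04]
big 340 [554.5 293.5] [12.9 55.4] 4.24 z [ 30.8  99.3 117.3]
small 56 [567.4  82.2] [28.7  5.9] 25.81 z [21.8 59.5 63.3]
scriber 200 [385.3 -72.4] [ 35.  129.4] 0.77 z [ 4.2  6.7 11.2]
side plate [553.36095291 160.63510536  35.1717751 ] [592.34461981 268.50226837  92.52884664]
  return np.nanmean(a, axis, out=out, keepdims=keepdims)
```

View pics/crop.png

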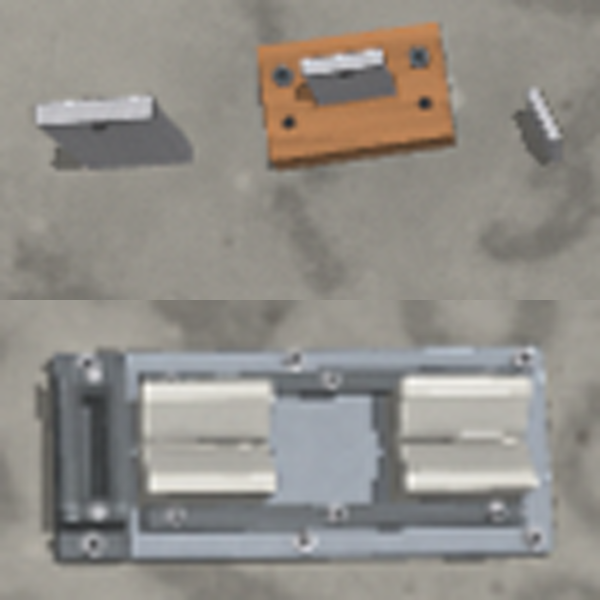

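The crop shows the middle plate standing in the rack at about (342,60) in the crop, flanked by the wide 55 mm plate at (97,108) and the narrow 28 mm one at (545,110). The depth gives it 8x40 mm with its top at z≈92, so the choice is confirmed. The holder's slot is at about (95,450). The engine-like machine near the start pose is an obstacle, so I check its extents before moving.

```bash
python3 - <<'E'
from h import *
for n in('top','side'):
    w=np.load(n+'.npz')['w'].reshape(-1,3)
    for y0 in range(-700,-150,50):
        q=w[(w[:,1]>=y0)&(w[:,1]<y0+50)&(w[:,2]>80)&(w[:,0]>50)&(w[:,0]<560)]
        if len(q)>3: print(n,y0,len(q),np.round(np.percentile(q[:,0],[1,10,50])),'zmax',q[:,2].max().round())
# slot of holder in detail: rows along slot
w=np.load('top.npz')['w']
f=np.array([542.7,-124.6]);a=np.deg2rad(91.9);X=np.array([np.cos(a),np.sin(a)]);Y=np.array([-X[1],X[0]])
l=np.stack([(w[...,:2]-f)@X,(w[...,:2]-f)@Y],-1)
def reg(m): q=l[m]; print(len(q),np.round(np.percentile(q,[0,2,50,98,100],axis=0),1).tolist())
Z=w[...,2]
near=(abs(l[...,0])<120)&(abs(l[...,1])<60)
reg(near&(l[...,0]>60)&(Z>26)&(Z<43)); reg(near&(l[...,0]>72)&(Z<26)&(l[...,0]<95)&(abs(l[...,1])<28))
for s in (-1,1): reg(near&(Z>45)&(l[...,0]<70)&(np.sign(l[...,1])==s)&(l[...,0]>0)); reg(near&(Z>45)&(np.sign(l[...,1])==s)&(l[...,0]<0))
E
```

```text
top -550 34 [529. 529. 530.] zmax 136.0
top -500 331 [459. 464. 498.] zmax 231.0
top -450 2547 [308. 330. 413.] zmax 308.0
top -400 3703 [310. 340. 405.] zmax 312.0
side -700 12 [369. 370. 372.] zmax 131.0
side -650 42 [369. 371. 532.] zmax 144.0
side -600 71 [530. 531. 532.] zmax 181.0
side -550 520 [266. 278. 310.] zmax 487.0
side -500 1617 [267. 277. 345.] zmax 487.0
side -450 2596 [306. 339. 394.] zmax 533.0
side -400 2974 [308. 337. 405.] zmax 534.0
284 [[60.3, -30.5], [60.9, -28.3], [78.2, -0.4], [96.2, 29.5], [96.6, 29.9]]
59 [[77.7, -21.1], [77.8, -20.8], [80.8, -2.2], [84.1, 14.5], [84.4, 16.0]]
117 [[14.7, -22.5], [16.1, -21.7], [40.5, -15.1], [63.8, -8.6], [64.3, -7.0]]
132 [[-85.5, -21.6], [-84.3, -21.1], [-59.6, -15.0], [-35.9, -7.1], [-34.5, -2.1]]
121 [[16.2, 7.3], [16.5, 9.3], [41.3, 16.8], [65.1, 22.1], [65.2, 22.2]]
120 [[-85.1, 8.7], [-84.0, 8.9], [-60.0, 16.6], [-35.6, 22.3], [-34.8, 22.5]]
```

Emit:
arm_command([
  {"offset":[-0.31,1,0]},
  {"offset":[-0.31,1,0]},
  {"offset":[-0.31,1,0]},
  {"offset":[-0.31,1,0]},
  {"offset":[-0.31,1,0]},
  {"offset":[-0.31,1,0]},
  {"offset":[-0.31,1,0]},
  {"offset":[-0.31,1,0]},
  {"offset":[0.6,0.4,0]},
  {"offset":[0.6,0.4,0]},
  {"offset":[0.6,0.4,0]},
  {"offset":[0.6,0.4,0]},
])

```text
invalid input
```

Emit:
arm_command([
  {"offset":[0.8,1,0],"yaw":1},
  {"offset":[0.8,1,0],"yaw":1},
  {"offset":[0.8,1,0],"yaw":1},
  {"offset":[0.8,1,0],"yaw":1},
  {"offset":[0.8,1,0],"yaw":1},
  {"offset":[0.8,1,0],"yaw":1},
  {"offset":[0.8,1,0],"yaw":1},
  {"offset":[0.8,1,0],"yaw":1},
  {"offset":[0.8,1,0],"yaw":1},
  {"offset":[0.8,1,0],"yaw":1},
  {"offset":[0.8,1,0],"yaw":1},
  {"offset":[0.8,1,0],"yaw":1},
])

```text
invalid input
```

Emit:
arm_command([
  {"offset":[-0.3,1,0],"yaw":0,"claw":94},
  {"offset":[-0.3,1,0],"yaw":0,"claw":94},
  {"offset":[-0.3,1,0],"yaw":0,"claw":94},
  {"offset":[-0.3,1,0],"yaw":0,"claw":94},
  {"offset":[-0.3,1,0],"yaw":0,"claw":94},
  {"offset":[-0.3,1,0],"yaw":0,"claw":94},
  {"offset":[-0.3,1,0],"yaw":0,"claw":94},
  {"offset":[-0.3,1,0],"yaw":0,"claw":94},
  {"offset":[0.6,0.4,0],"yaw":0,"claw":94},
  {"offset":[0.6,0.4,0],"yaw":0,"claw":94},
  {"offset":[0.6,0.4,0],"yaw":0,"claw":94},
  {"offset":[0.6,0.4,0],"yaw":0,"claw":94},
])

```text
t: 1.1
tcp_pos: [202.7, -297.3, 205.2]
eef_rot: [-3.091, -0.561, 0.0]
wrist_force: [0.3, -0.8, -1.0]
grip_width: 93.8
finger_force: 0.0
```

Emit:
arm_command([
  {"offset":[0.8,1,0],"yaw":1,"claw":94},
  {"offset":[0.8,1,0],"yaw":1,"claw":94},
  {"offset":[0.8,1,0],"yaw":1,"claw":94},
  {"offset":[0.8,1,0],"yaw":1,"claw":94},
  {"offset":[0.8,1,0],"yaw":1,"claw":94},
  {"offset":[0.8,1,0],"yaw":1,"claw":94},
  {"offset":[0.8,1,0],"yaw":1,"claw":94},
  {"offset":[0.8,1,0],"yaw":1,"claw":94},
  {"offset":[0.8,1,0],"yaw":1,"claw":94},
  {"offset":[0.8,1,0],"yaw":1,"claw":94},
  {"offset":[0.8,1,0],"yaw":1,"claw":94},
  {"offset":[0.8,1,0],"yaw":1,"claw":94},
])

```text
t: 2.1
tcp_pos: [442.8, 3.5, 205.0]
eef_rot: [-2.39, -2.038, 0.001]
wrist_force: [0.7, -0.5, 0.2]
grip_width: 93.5
finger_force: 0.0
```

Emit:
arm_command([
  {"offset":[0.71,0.88,0],"yaw":1,"claw":50},
  {"offset":[0.71,0.88,0],"yaw":1,"claw":50},
  {"offset":[0.71,0.88,0],"yaw":1,"claw":50},
  {"offset":[0.71,0.88,0],"yaw":0.7,"claw":50},
  {"offset":[0.71,0.88,0],"yaw":0,"claw":50},
  {"offset":[0.71,0.88,0],"yaw":0,"claw":50},
  {"offset":[0.71,0.88,0],"yaw":0,"claw":50},
  {"offset":[0.71,0.88,0],"yaw":0,"claw":50},
])

```text
t: 2.77
tcp_pos: [584.7, 179.0, 204.6]
eef_rot: [-2.037, -2.391, 0.002]
wrist_force: [0.9, -1.1, 0.3]
grip_width: 50.5
finger_force: 0.0
```

```bash
python3 - <<'E'
from h import *
s=robot.state();print(s['tcp_pos'],s['eef_rot'])
p,d,m=cap('wrist');w=world(d,m);save('w1',p);np.savez('w1',p=p,d=d,w=w)
Z=w[...,2];D=np.hypot(w[...,0]-585,w[...,1]-180)<45
for lo,hi in((87,97),(24,34)):
    q=w[(Z>lo)&(Z<hi)&(D if lo>50 else np.hypot(w[...,0]-585,w[...,1]-180)<75)]
    if len(q)>4:
        r=cv2.minAreaRect(q[:,:2].astype(np.float32));print(len(q),np.round(r[0],1),np.round(r[1],1),r[2],np.median(q[:,2]))
E
```

```text
[584.68214627 179.033905   204.64812125] [-2.03699729e+00 -2.39059567e+00  1.70159509e-03]
357 [586.9 181.8] [ 7.4 40. ] 9.12893295288086 91.99264230481657
3901 [586.6 181.8] [60.  93.6] 8.899170875549316 30.13335664207773
```

View pics/w1.png

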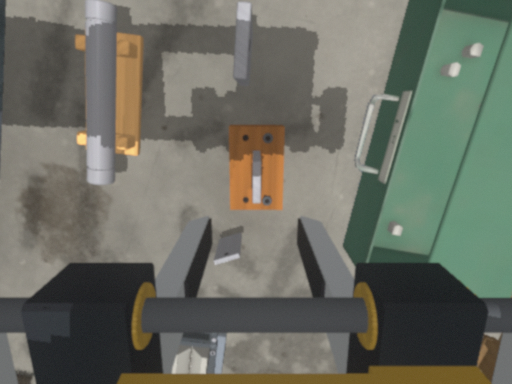

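Emit:
arm_command([
  {"offset":[0.05,0.08,-0.9],"yaw":0,"claw":40},
  {"offset":[0,0,-0.9],"yaw":0,"claw":40},
  {"offset":[0,0,-0.9],"yaw":0,"claw":40},
  {"offset":[0,0,-0.9],"yaw":0,"claw":40},
  {"offset":[0,0,-0.9],"yaw":0,"claw":40},
  {"offset":[0,0,-0.9],"yaw":0,"claw":40},
  {"offset":[0,0,-0.26],"yaw":0,"claw":40},
  {"offset":[0,0,0],"yaw":0,"claw":20},
  {"offset":[0,0,0],"yaw":0,"claw":14},
  {"offset":[0,0,0],"yaw":0,"claw":12},
  {"offset":[0,0,0],"yaw":0,"claw":11},
  {"offset":[0,0,0],"yaw":0,"claw":10},
], force=10)

```text
t: 3.82
tcp_pos: [587.0, 180.0, 65.7]
eef_rot: [2.037, 2.389, 0.004]
wrist_force: [-0.2, -0.0, 0.0]
grip_width: 11.6
finger_force: 0.0
```

Emit:
arm_command([
  {"offset":[0,0,0],"yaw":0,"claw":8},
  {"offset":[0,0,0],"yaw":0,"claw":6},
  {"offset":[0,0,0],"yaw":0,"claw":4},
  {"offset":[0,0,0],"yaw":0,"claw":0},
  {"offset":[0,0,0],"yaw":0,"claw":0},
], force=10)

```text
t: 4.23
tcp_pos: [586.4, 180.0, 65.1]
eef_rot: [2.037, 2.39, 0.002]
wrist_force: [-1.1, -0.3, 5.8]
grip_width: 8.0
finger_force: 10.0
```

Emit:
arm_command([
  {"offset":[0,0,0],"yaw":0,"claw":0},
  {"offset":[0,0,0],"yaw":0,"claw":0},
  {"offset":[0,0,0.2],"yaw":0,"claw":0},
  {"offset":[0,0,0.4],"yaw":0,"claw":0},
  {"offset":[0,0,0.6],"yaw":0,"claw":0},
  {"offset":[0,0,0.8],"yaw":0,"claw":0},
  {"offset":[0,0,0.8],"yaw":0,"claw":0},
  {"offset":[0,0,0.6],"yaw":0,"claw":0},
  {"offset":[0,0,0.6],"yaw":0,"claw":0},
  {"offset":[0,0,0],"yaw":0,"claw":0},
], force=50)

```text
t: 5.07
tcp_pos: [587.6, 180.2, 167.9]
eef_rot: [2.035, 2.388, 0.007]
wrist_force: [0.7, 1.0, -1.8]
grip_width: 7.7
finger_force: 50.0
```

Emit:
arm_command([
  {"offset":[-0.108,-0.52,0],"yaw":0.97,"claw":0},
  {"offset":[-0.108,-0.52,0],"yaw":0.97,"claw":0},
  {"offset":[-0.108,-0.52,0],"yaw":0.97,"claw":0},
  {"offset":[-0.108,-0.52,0],"yaw":0.97,"claw":0},
  {"offset":[-0.108,-0.52,0],"yaw":0.97,"claw":0},
  {"offset":[-0.108,-0.52,0],"yaw":0.97,"claw":0},
  {"offset":[-0.108,-0.52,0],"yaw":0.97,"claw":0},
  {"offset":[-0.108,-0.52,0],"yaw":0.97,"claw":0},
  {"offset":[-0.108,-0.52,0],"yaw":0.97,"claw":0},
  {"offset":[-0.108,-0.52,0],"yaw":0.97,"claw":0},
])

```text
t: 5.9
tcp_pos: [557.3, 49.3, 162.6]
eef_rot: [-0.869, -3.016, 0.001]
wrist_force: [-0.4, -0.0, -1.5]
grip_width: 7.7
finger_force: 50.0
```

Emit:
arm_command([
  {"offset":[-0.108,-0.52,0],"yaw":0.97,"claw":0},
  {"offset":[-0.108,-0.52,0],"yaw":0.97,"claw":0},
  {"offset":[-0.108,-0.52,0],"yaw":0.97,"claw":0},
  {"offset":[-0.108,-0.52,0],"yaw":0.97,"claw":0},
  {"offset":[-0.108,-0.52,0],"yaw":0.97,"claw":0},
  {"offset":[-0.108,-0.52,0],"yaw":0.97,"claw":0},
  {"offset":[-0.108,-0.52,0],"yaw":0.97,"claw":0},
  {"offset":[0,0,0],"yaw":0,"claw":0},
  {"offset":[0,0,0],"yaw":0,"claw":0},
])

```text
t: 6.65
tcp_pos: [538.9, -41.2, 163.0]
eef_rot: [0.037, -3.139, -0.002]
wrist_force: [0.1, 0.7, -2.0]
grip_width: 7.6
finger_force: 50.0
```

```bash
python3 - <<'E'
from h import *
s=robot.state();print(s['tcp_pos'],s['eef_rot'],s['joints'])
for n in('wrist','top','side'):
    p,d,m=cap(n);w=world(d,m);np.savez(n+'2',p=p,d=d,w=w)
    if n!='wrist':continue
    save('w2',p);Z=w[...,2]
    f=np.array([542.7,-124.6])
    near=(abs(w[...,0]-541)<50)&(w[...,1]<80)&(w[...,1]>-240)
    for lo,hi in((46,53),(34,41),(10,17)):
        q=w[near&(Z>lo)&(Z<hi)];print(lo,len(q))
        if len(q)>9:
            r=cv2.minAreaRect(q[:,:2].astype(np.float32));print(np.round(r[0],1),np.round(r[1],1),r[2],np.median(q[:,2]))
E
```

```text
[538.92551614 -41.15257905 163.00772737] [ 3.72295544e-02 -3.13943642e+00 -1.65181381e-03] [-2.36728443e-01  1.74225680e-01  1.67100145e+00  5.64590664e-04
  1.29850003e+00 -1.83139343e+00]
46 2634
[543.4 -64.3] [ 47.2 288.2] 0.2658555805683136 49.67948004480556
34 2421
[542.3 -64. ] [ 60.4 286.1] 1.8336632251739502 38.07760455249627
10 5277
[542.5 -71.4] [ 84.4 301.8] 1.6983190774917603 14.095461679180346
```

View pics/w2.png

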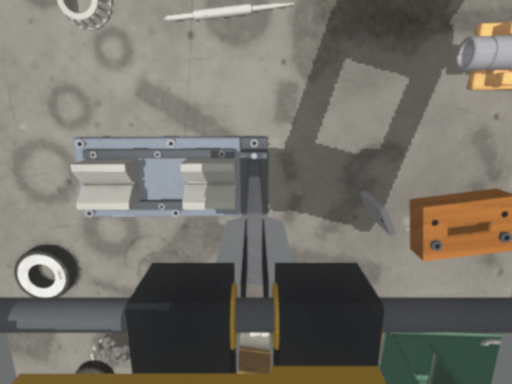

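The wrist view shows the fixture at (170,178), the holder at (255,178), and the plate held between the fingers at about (255,190). Next I refine the fixture pose and the plate's pose from this depth image.

```bash
python3 - <<'E'
from h import *
def fit(n):
    T=np.load(n+'.npz');w=T['w'];Z=w[...,2]
    f=np.array([542.7,-124.6]);a=np.deg2rad(91.9);X=np.array([np.cos(a),np.sin(a)]);Y=np.array([-X[1],X[0]])
    l=np.stack([(w[...,:2]-f)@X,(w[...,:2]-f)@Y],-1)
    def ext(m,t):
        q=w[m][:,:2].astype(np.float32);q=q[~np.isnan(q[:,0])]
        if len(q)<20: print(n,t,len(q));return
        r=cv2.minAreaRect(q);e=np.percentile(l[m],[.5,99.5],axis=0);print(n,t,len(q),np.round(r[1],1),round(r[2],2),'mid',np.round(e.mean(0),1),'ext',np.round(e[1]-e[0],1))
    b=(abs(l[...,1])<50)
    ext(b&(Z>46)&(Z<53)&(l[...,0]>-90)&(l[...,0]<-20),'vb a (-60,0)')
    ext(b&(Z>46)&(Z<53)&(l[...,0]>5)&(l[...,0]<66),'vb b (40,0)')
    ext(b&(Z>10)&(Z<17)&(l[...,0]<66)&(l[...,0]>-110),'base (-15.5,0)')
    ext(b&(Z>34)&(Z<41)&(l[...,0]>66)&(l[...,0]<105),'holder (83,0)')
    ext(b&(Z>85)&(Z<150)&(l[...,0]>60)&(l[...,0]<105),'plate held')
    q=l[b&(Z>85)&(Z<150)&(l[...,0]>60)&(l[...,0]<105)];z=Z[b&(Z>85)&(Z<150)&(l[...,0]>60)&(l[...,0]<105)]
    for z0 in range(85,150,10):
        k=(z>=z0)&(z<z0+10)
        if k.sum()>5: print('  z',z0,k.sum(),np.round(np.percentile(q[k],[2,50,98],axis=0),1).tolist())
fit('wrist2');fit('top');fit('top2');fit('side2')
E
```

```text
wrist2 vb a (-60,0) 1300 [43.8 51.2] 1.86 mid [-57.4  -0.5] ext [49.7 43.4]
wrist2 vb b (40,0) 1281 [44.2 48.5] 1.84 mid [41.7 -1.2] ext [48.3 43.8]
wrist2 base (-15.5,0) 4603 [ 84.4 163.5] 1.54 mid [-15.6  -1. ] ext [161.9  83.7]
wrist2 holder (83,0) 1110 [60.4 32.1] 1.89 mid [82.4 -1.5] ext [31.9 59.8]
wrist2 plate held 174 [1.6 8. ] 1.95 mid [85.3 21.1] ext [7.9 1.6]
  z 105 20 [[81.6, 20.7], [85.0, 21.5], [88.4, 21.8]]
  z 115 39 [[81.5, 20.4], [85.7, 21.5], [89.3, 21.7]]
  z 125 42 [[81.6, 20.8], [85.0, 21.5], [89.0, 21.8]]
  z 135 47 [[81.7, 21.1], [85.6, 21.5], [88.8, 21.9]]
  z 145 26 [[81.6, 20.7], [85.0, 21.4], [88.7, 21.9]]
top vb a (-60,0) 212 [43.3 50.4] 1.08 mid [-60.1   0.4] ext [50.  43.6]
top vb b (40,0) 201 [45.2 49.8] 0.98 mid [40.2 -0.1] ext [49.9 44.5]
top base (-15.5,0) 829 [ 84.9 166.5] 1.96 mid [-17.    0.3] ext [165.1  83.8]
top holder (83,0) 187 [59.7 26.1] 0.06 mid [82.9 -0.7] ext [27.4 59.3]
top plate held 0
top2 vb a (-60,0) 28 [10.3 43.1] 87.34 mid [-80.4   1.3] ext [10.5 42.3]
top2 vb b (40,0) 127 [37.5 50.8] 2.44 mid [40.1  3.5] ext [50.3 37.1]
top2 ba
[... 253 characters left out ...]
7.7, 22.0]]
  z 135 7 [[82.2, 10.6], [87.5, 18.7], [87.7, 21.8]]
side2 vb a (-60,0) 52 [44.5 48.3] 3.05 mid [-55.9   0.1] ext [48.8 44.3]
side2 vb b (40,0) 60 [43.4 47.1] 2.89 mid [42.3 -0.4] ext [47.  43.6]
side2 base (-15.5,0) 162 [ 84.9 160.2] 1.43 mid [-12.8   0. ] ext [156.7  84.1]
side2 holder (83,0) 123 [60.8 33.1] 0.47 mid [83.1 -1. ] ext [33.5 60.7]
side2 plate held 220 [39.5  9. ] 7.97 mid [87.7  2.3] ext [ 8.1 39.2]
  z 105 34 [[85.4, -15.6], [88.3, 3.4], [91.3, 21.2]]
  z 115 47 [[86.7, -16.7], [89.0, 2.4], [91.8, 21.1]]
  z 125 57 [[83.8, -15.7], [89.0, 4.1], [91.2, 21.3]]
  z 135 51 [[84.0, -17.3], [88.7, 3.0], [91.3, 21.1]]
  z 145 31 [[85.2, -17.1], [89.1, 5.0], [91.5, 21.4]]
```

Emit:
arm_command([
  {"offset":[0.1,-0.02,0],"yaw":0.08,"claw":0},
  {"offset":[0,0,-0.4],"yaw":0,"claw":0},
  {"offset":[0,0,-0.6],"yaw":0,"claw":0},
  {"offset":[0,0,-0.6],"yaw":0,"claw":0},
  {"offset":[0,0,-0.6],"yaw":0,"claw":0},
  {"offset":[0,0,-0.3],"yaw":0,"claw":0},
  {"offset":[0,0,0],"yaw":0,"claw":0},
  {"offset":[0,0,0],"yaw":0,"claw":0},
])

```text
t: 7.47
tcp_pos: [542.0, -41.4, 100.9]
eef_rot: [0.054, -3.14, -0.001]
wrist_force: [0.2, 0.1, -1.7]
grip_width: 7.8
finger_force: 50.0
```

```bash
cat > chk.py <<'E'
from h import *
import sys
s=robot.state();print(s['tcp_pos'].round(1),s['eef_rot'].round(3),s['wrist_force'].round(1))
p,d,m=cap('wrist');w=world(d,m);Z=w[...,2]
f=np.array([542.7,-124.6]);a=np.deg2rad(91.7);X=np.array([np.cos(a),np.sin(a)]);Y=np.array([-X[1],X[0]])
l=np.stack([(w[...,:2]-f)@X,(w[...,:2]-f)@Y],-1);b=abs(l[...,1])<50
for t,k in(('a -60',b&(Z>46)&(Z<53)&(l[...,0]>-90)&(l[...,0]<-20)),('b 40',b&(Z>46)&(Z<53)&(l[...,0]>5)&(l[...,0]<68)),('hold 83',b&(Z>34)&(Z<40)&(l[...,0]>69)&(l[...,0]<105)),('plate',b&(Z>52)&(Z<90)&(l[...,0]>70)&(l[...,0]<105)&(l[...,1]>10))):
    if k.sum()>5:
        e=np.percentile(l[k],[1,50,99],axis=0);print(t,k.sum(),np.round(e,1).tolist(),'mid',np.round((e[0]+e[2])/2,1),'z',Z[k].min().round(1),Z[k].max().round(1),'ang',round(cv2.minAreaRect(w[k][:,:2].astype(np.float32))[2],2))
np.savez('chk',p=p,d=d,w=w)
if len(sys.argv)>1: save(sys.argv[1],p)
E
python3 chk.py
```

```text
[542.  -41.4 100.9] [ 5.40e-02 -3.14e+00 -1.00e-03] [ 0.2  0.1 -1.7]
a -60 2083 [[-82.1, -22.8], [-56.7, -11.5], [-32.8, 21.0]] mid [-57.4  -0.9] z 46.0 52.8 ang 1.94
b 40 1922 [[17.7, -22.5], [41.6, 9.9], [66.3, 21.0]] mid [42.  -0.8] z 46.0 52.9 ang 1.32
hold 83 1339 [[72.0, -15.1], [85.8, 10.8], [98.3, 28.9]] mid [85.2  6.9] z 34.1 39.9 ang 1.55
plate 170 [[80.8, 17.6], [85.0, 18.7], [88.6, 19.1]] mid [84.7 18.4] z 52.8 89.8 ang 2.05
```

Emit:
arm_command([
  {"offset":[-0.01,0.015,-0.15],"yaw":-0.04,"claw":0},
  {"offset":[0,0,-0.15],"yaw":0,"claw":0},
  {"offset":[0,0,-0.15],"yaw":0,"claw":0},
  {"offset":[0,0,-0.15],"yaw":0,"claw":0},
  {"offset":[0,0,0],"yaw":0,"claw":0},
])

```text
t: 7.93
tcp_pos: [541.3, -41.2, 85.5]
eef_rot: [0.048, -3.14, -0.001]
wrist_force: [-0.6, 0.1, -1.3]
grip_width: 7.4
finger_force: 50.0
```

Emit:
arm_command([
  {"offset":[0,0,-0.15],"yaw":0,"claw":0},
  {"offset":[0,0,-0.15],"yaw":0,"claw":0},
  {"offset":[0,0,-0.15],"yaw":0,"claw":0},
  {"offset":[0,0,-0.15],"yaw":0,"claw":0},
  {"offset":[0,0,-0.15],"yaw":0,"claw":0},
  {"offset":[0,0,0],"yaw":0,"claw":0},
])

```text
t: 8.43
tcp_pos: [541.3, -41.1, 66.6]
eef_rot: [0.048, -3.139, -0.001]
wrist_force: [0.6, -0.0, -1.5]
grip_width: 7.5
finger_force: 50.0
```

Emit:
arm_command([
  {"offset":[0,0,-0.08],"yaw":0,"claw":0},
  {"offset":[0,0,-0.08],"yaw":0,"claw":0},
  {"offset":[0,0,-0.08],"yaw":0,"claw":0},
  {"offset":[0,0,0],"yaw":0,"claw":0},
])

```text
t: 8.77
tcp_pos: [541.8, -41.2, 61.3]
eef_rot: [0.048, -3.141, -0.0]
wrist_force: [-0.1, -0.9, -2.2]
grip_width: 7.5
finger_force: 50.0
```

Emit:
arm_command([
  {"offset":[0,0,-0.06],"yaw":0,"claw":0},
  {"offset":[0,0,-0.06],"yaw":0,"claw":0},
  {"offset":[0,0,0],"yaw":0,"claw":0},
])

```text
t: 9.02
tcp_pos: [542.3, -41.4, 61.1]
eef_rot: [0.049, -3.141, 0.0]
wrist_force: [-5.9, 1.3, 10.7]
grip_width: 7.7
finger_force: 50.0
```

Emit:
arm_command([
  {"offset":[0,0,0.06],"yaw":0,"claw":7},
  {"offset":[0,0,0],"yaw":0,"claw":10},
  {"offset":[0,0,0],"yaw":0,"claw":16},
  {"offset":[0,0,0],"yaw":0,"claw":24},
  {"offset":[0,0,0],"yaw":0,"claw":30},
  {"offset":[0,0,0.3],"yaw":0,"claw":30},
  {"offset":[0,0,0.8],"yaw":0,"claw":30},
  {"offset":[0,0,1],"yaw":0,"claw":30},
  {"offset":[0,0,1],"yaw":0,"claw":30},
  {"offset":[0,0,1],"yaw":0,"claw":50},
  {"offset":[0,0,1],"yaw":0,"claw":50},
  {"offset":[0,0,0],"yaw":0,"claw":60},
], force=10)

```text
t: 10.02
tcp_pos: [546.0, -42.2, 194.3]
eef_rot: [-0.048, 3.13, -0.005]
wrist_force: [0.8, -0.2, 1.4]
grip_width: 46.9
finger_force: 0.0
```

```bash
python3 chk.py w3; python3 - <<'E'
from h import *
w=np.load('chk.npz')['w'];Z=w[...,2]
k=(Z>75)&(Z<100)&(abs(w[...,0]-542)<40)&(abs(w[...,1]+41)<30)
q=w[k];print(k.sum(),np.percentile(q,[1,50,99],axis=0).round(1).tolist())
if k.sum()>10:print(cv2.minAreaRect(q[q[:,2]>84][:,:2].astype(np.float32)))
E
```

```text
[546.  -42.2 194.3] [-0.048  3.13  -0.005] [ 0.8 -0.2  1.4]
a -60 1096 [[-82.1, -22.4], [-56.9, 9.5], [-32.8, 20.9]] mid [-57.4  -0.8] z 46.0 52.9 ang 1.41
b 40 1070 [[18.1, -23.2], [42.7, -12.1], [66.6, 20.7]] mid [42.4 -1.3] z 46.0 52.0 ang 1.52
hold 83 1007 [[72.3, -30.8], [87.0, 3.0], [98.4, 28.7]] mid [85.4 -1. ] z 34.0 40.0 ang 1.39
plate 139 [[81.1, 10.3], [84.9, 16.6], [88.6, 18.3]] mid [84.8 14.3] z 52.3 89.5 ang 89.45
408 [[522.0, -43.8, 75.4], [540.4, -39.7, 87.9], [562.1, -35.5, 89.4]]
((542.0914916992188, -39.68718338012695), (40.27351760864258, 7.353017807006836), 2.0491838455200195)
```

Emit:
arm_command([
  {"offset":[-0.3,0.6,0],"yaw":-1,"claw":60},
  {"offset":[-0.3,0.6,0],"yaw":-1,"claw":60},
  {"offset":[-0.3,0.6,0],"yaw":-1,"claw":60},
  {"offset":[-0.3,0.6,0],"yaw":-1,"claw":60},
  {"offset":[-0.3,0.6,0],"yaw":-1,"claw":60},
  {"offset":[-0.3,0.6,0],"yaw":-1,"claw":60},
  {"offset":[-0.3,0.6,0],"yaw":-1,"claw":60},
  {"offset":[-0.3,0.6,0],"yaw":-1,"claw":60},
  {"offset":[-0.3,0.6,0],"yaw":-1,"claw":60},
  {"offset":[-0.3,0.6,0],"yaw":-1,"claw":60},
])

```text
t: 10.9
tcp_pos: [465.3, 109.3, 185.9]
eef_rot: [-1.289, -2.862, 0.002]
wrist_force: [0.8, 0.1, -0.1]
grip_width: 59.7
finger_force: 0.0
```

Emit:
arm_command([
  {"offset":[-0.28,0.6,0],"yaw":-1,"claw":60},
  {"offset":[-0.28,0.6,0],"yaw":-1,"claw":60},
  {"offset":[-0.28,0.6,0],"yaw":-1,"claw":60},
  {"offset":[-0.28,0.6,0],"yaw":-1,"claw":60},
  {"offset":[-0.28,0.6,0],"yaw":-1,"claw":60},
  {"offset":[-0.28,0.6,0],"yaw":-1,"claw":60},
  {"offset":[-0.28,0.6,0],"yaw":-1,"claw":60},
  {"offset":[-0.28,0.6,0],"yaw":-1,"claw":60},
  {"offset":[0,0,0],"yaw":0,"claw":60},
  {"offset":[0,0,0],"yaw":0,"claw":60},
  {"offset":[0,0,0],"yaw":0,"claw":60},
])

```text
t: 11.82
tcp_pos: [410.7, 228.0, 186.8]
eef_rot: [-2.185, -2.257, 0.003]
wrist_force: [-0.3, -0.5, 0.2]
grip_width: 59.8
finger_force: 0.0
```

```bash
python3 - <<'E'
from h import *
s=robot.state();print(s['tcp_pos'].round(1),s['eef_rot'].round(3),s['joints'].round(2))
p,d,m=cap('wrist');w=world(d,m);Z=w[...,2];save('w4',p)
k=(Z>37)&(Z<54)&(abs(w[...,0]-415)<40)&(abs(w[...,1]-229)<110)
q=w[k];r=cv2.minAreaRect(q[:,:2].astype(np.float32));print(k.sum(),r)
for lo in(44,47,49):
    q=w[k&(Z>lo)];print(lo,q.mean(0).round(1),cv2.minAreaRect(q[:,:2].astype(np.float32)))
# cylinder axis by least squares circle, per half
from scipy.optimize import least_squares
q=w[k&(Z>38)&(abs(w[...,1]-229)<85)]
f=lambda v:np.hypot(q[:,0]-v[0]-v[1]*(q[:,1]-229),q[:,2]-v[2])-14
print(least_squares(f,[415,0,36],loss='soft_l1').x)
E
```

```text
[410.7 228.  186.8] [-2.185 -2.257  0.003] [ 0.32 -0.    1.81 -0.    1.33  0.29]
4635 ((416.34368896484375, 231.08517456054688), (27.810924530029297, 177.8294219970703), 2.3361337184906006)
44 [416.  237.4  48.2] ((416.2466125488281, 231.0677490234375), (24.3381404876709, 177.75723266601562), 2.0322296619415283)
47 [416.  237.5  49.1] ((416.1292724609375, 230.9849090576172), (19.903980255126953, 177.593994140625), 1.9953957796096802)
49 [416.1 236.1  49.9] ((416.2716369628906, 231.16546630859375), (15.864849090576172, 177.066650390625), 2.526477336883545)
[ 4.16432547e+02 -4.02237753e-02  3.59641459e+01]
```

View pics/w4.png

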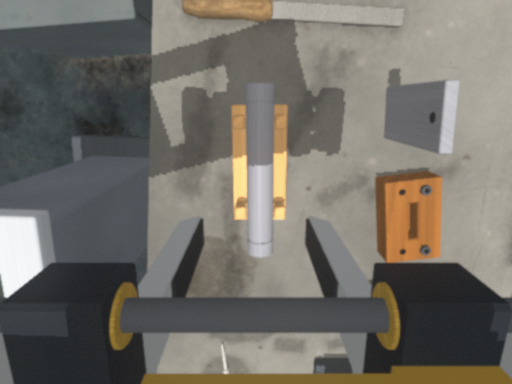

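Emit:
arm_command([
  {"offset":[0.21,0.08,-0.8],"yaw":0.08,"claw":60},
  {"offset":[0,0,-0.9],"yaw":0,"claw":60},
  {"offset":[0,0,-0.9],"yaw":0,"claw":60},
  {"offset":[0,0,-0.9],"yaw":0,"claw":60},
  {"offset":[0,0,-0.9],"yaw":0,"claw":60},
  {"offset":[0,0,-0.9],"yaw":0,"claw":60},
  {"offset":[0,0,-0.8],"yaw":0,"claw":60},
  {"offset":[0,0,-0.5],"yaw":0,"claw":60},
  {"offset":[0,0,-0.1],"yaw":0,"claw":60},
  {"offset":[0,0,0],"yaw":0,"claw":60},
  {"offset":[0,0,0],"yaw":0,"claw":60},
])

```text
t: 12.78
tcp_pos: [417.1, 230.4, 20.7]
eef_rot: [2.179, 2.262, 0.001]
wrist_force: [-0.5, -0.0, -0.3]
grip_width: 60.0
finger_force: 0.0
```

Emit:
arm_command([
  {"offset":[-0.02,0,-0.1],"yaw":0,"claw":50},
  {"offset":[0,0,0],"yaw":0,"claw":40},
  {"offset":[0,0,0],"yaw":0,"claw":36},
  {"offset":[0,0,0],"yaw":0,"claw":34},
  {"offset":[0,0,0],"yaw":0,"claw":32},
  {"offset":[0,0,0],"yaw":0,"claw":30},
  {"offset":[0,0,0],"yaw":0,"claw":28},
  {"offset":[0,0,0],"yaw":0,"claw":26},
  {"offset":[0,0,0],"yaw":0,"claw":22},
  {"offset":[0,0,0],"yaw":0,"claw":20},
], force=10)

```text
t: 13.62
tcp_pos: [416.0, 230.8, 17.8]
eef_rot: [2.179, 2.263, 0.001]
wrist_force: [0.5, 0.2, 0.8]
grip_width: 27.5
finger_force: 10.0
```

Emit:
arm_command([
  {"offset":[0,0,0],"yaw":0,"claw":10},
  {"offset":[0,0,0],"yaw":0,"claw":10},
  {"offset":[0,0,0.1],"yaw":0,"claw":10},
  {"offset":[0,0,0.3],"yaw":0,"claw":10},
  {"offset":[0,0,0.6],"yaw":0,"claw":10},
  {"offset":[0,0,0.8],"yaw":0,"claw":10},
  {"offset":[0,0,0.8],"yaw":0,"claw":10},
  {"offset":[0,0,0.8],"yaw":0,"claw":10},
  {"offset":[0,0,0.6],"yaw":0,"claw":10},
  {"offset":[0,0,0.3],"yaw":0,"claw":10},
  {"offset":[0,0,0],"yaw":0,"claw":10},
], force=60)

```text
t: 14.53
tcp_pos: [416.8, 231.1, 126.9]
eef_rot: [2.178, 2.262, 0.005]
wrist_force: [0.6, 0.6, -3.9]
grip_width: 26.8
finger_force: 60.0
```

Emit:
arm_command([
  {"offset":[0.1,-0.3,0],"yaw":-0.08,"claw":10},
  {"offset":[0.2,-0.6,0],"yaw":0,"claw":10},
  {"offset":[0.25,-0.75,0],"yaw":0,"claw":10},
  {"offset":[0.25,-0.75,0],"yaw":0,"claw":10},
  {"offset":[0.25,-0.75,0],"yaw":0,"claw":10},
  {"offset":[0.25,-0.75,0],"yaw":0,"claw":10},
  {"offset":[0.25,-0.75,0],"yaw":0,"claw":10},
  {"offset":[0.25,-0.75,0],"yaw":0,"claw":10},
  {"offset":[0.25,-0.75,0],"yaw":0,"claw":10},
  {"offset":[0.25,-0.75,0],"yaw":0,"claw":10},
  {"offset":[0.25,-0.75,0],"yaw":0,"claw":10},
])

```text
t: 15.45
tcp_pos: [478.0, 38.0, 123.1]
eef_rot: [-2.185, -2.252, 0.005]
wrist_force: [0.1, 0.7, -5.4]
grip_width: 26.7
finger_force: 60.0
```

Emit:
arm_command([
  {"offset":[0.25,-0.75,0],"yaw":0,"claw":10},
  {"offset":[0.25,-0.75,0],"yaw":0,"claw":10},
  {"offset":[0.25,-0.75,0],"yaw":0,"claw":10},
  {"offset":[0.25,-0.75,0],"yaw":0,"claw":10},
  {"offset":[0.25,-0.75,0],"yaw":0,"claw":10},
  {"offset":[0.25,-0.75,0],"yaw":0,"claw":10},
  {"offset":[0.25,-0.75,0],"yaw":0,"claw":10},
  {"offset":[0.25,-0.75,0],"yaw":0,"claw":10},
  {"offset":[0.25,-0.75,0],"yaw":0,"claw":10},
  {"offset":[0.1,-0.3,0],"yaw":0,"claw":10},
  {"offset":[0,0,0],"yaw":0,"claw":10},
  {"offset":[0,0,0],"yaw":0,"claw":10},
])

```text
t: 16.45
tcp_pos: [537.0, -136.4, 123.7]
eef_rot: [-2.186, -2.252, 0.001]
wrist_force: [-0.2, 0.9, -4.2]
grip_width: 26.7
finger_force: 60.0
```

```bash
cat > c2.py <<'E'
from h import *
from scipy.optimize import least_squares
import sys
s=robot.state();print(s['tcp_pos'].round(1),s['eef_rot'].round(3),s['joints'].round(2),s['wrist_force'].round(1))
zs=s['tcp_pos'][2]+18.2
f=np.array([542.7,-124.6]);a=np.deg2rad(91.7);X=np.array([np.cos(a),np.sin(a)]);Y=np.array([-X[1],X[0]])
tl=((s['tcp_pos'][:2]-f)@X,(s['tcp_pos'][:2]-f)@Y);print('tcp local',np.round(tl,1))
for n in('wrist','top','side'):
    p,d,m=cap(n);w=world(d,m);Z=w[...,2]
    if len(sys.argv)>1: save(sys.argv[1]+n,p)
    np.savez('c2'+n,p=p,w=w)
    l=np.stack([(w[...,:2]-f)@X,(w[...,:2]-f)@Y],-1)
    k=(abs(Z-zs)<13)&(abs(l[...,1]-tl[1])<20)&(l[...,0]>tl[0]-98)&(l[...,0]<min(tl[0]+98,77 if zs<95 else 200))
    if k.sum()>50:
        q=l[k];z=Z[k];e=np.percentile(q[:,0],[.3,99.7])
        v=least_squares(lambda v:np.hypot(q[:,1]-v[0]-v[1]*(q[:,0]-tl[0]),z-v[2]-v[3]*(q[:,0]-tl[0]))-14,[tl[1],0,zs,0],loss='soft_l1').x
        print(n,'spindle',k.sum(),'x ends',e.round(1),'y',v[0].round(2),'z',v[2].round(1),'yaw,pitch deg',np.rad2deg(v[[1,3]]).round(2))
    b=abs(l[...,1])<45
    for t,k in(('base -100..',b&(Z>11)&(Z<17)&(l[...,0]<66)&(l[...,0]>-112)),('vb',b&(Z>47)&(Z<53)&(abs(l[...,1])<28)&(l[...,0]>-95)&(l[...,0]<68)) if zs>75 else ('',b&False),('hold',b&(Z>34)&(Z<40)&(l[...,0]>68)&(l[...,0]<105)),('plate',b&(Z>80)&(Z<91)&(l[...,0]>70)&(l[...,0]<100)&(abs(l[...,1])<24))):
        if k.sum()>9: print('  ',n,t,k.sum(),np.percentile(l[k],[.5,99.5],axis=0).round(1).tolist())
E
python3 c2.py v
```

```text
[ 537.  -136.4  123.7] [-2.186e+00 -2.252e+00  1.000e-03] [-0.41  0.25  1.67  0.    1.23 -0.44] [-0.2  0.9 -4.2]
tcp local [-11.6   6.1]
wrist spindle 9931 x ends [-86.2  77.6] y 5.86 z 141.6 yaw,pitch deg [0.14 0.04]
   wrist base -100.. 2668 [[-52.3, -43.0], [65.8, 40.7]]
   wrist vb 653 [[-81.5, -23.1], [66.2, -14.8]]
   wrist hold 891 [[70.9, -31.1], [98.0, 28.7]]
   wrist plate 543 [[80.2, -21.2], [88.0, 18.2]]
top spindle 224 x ends [-100.4   76.7] y 6.57 z 142.0 yaw,pitch deg [0.14 0.31]
   top base -100.. 142 [[-1.5, -42.1], [65.6, 42.5]]
   top vb 76 [[23.0, 7.8], [65.2, 22.2]]
   top hold 150 [[69.3, -30.1], [96.4, 29.2]]
   top plate 64 [[79.2, -19.8], [86.9, 18.8]]
side spindle 281 x ends [-100.2   80. ] y 5.77 z 141.7 yaw,pitch deg [0.44 1.09]
   side base -100.. 144 [[-91.8, -42.3], [64.0, 42.1]]
   side vb 74 [[-81.0, -22.7], [66.6, 22.0]]
   side hold 97 [[68.4, -30.7], [99.4, 29.4]]
   side plate 51 [[81.3, -21.8], [90.6, 19.1]]
```

Emit:
arm_command([
  {"offset":[0.28,-0.15,0],"yaw":0,"claw":10},
  {"offset":[0,0,-0.3],"yaw":0,"claw":10},
  {"offset":[0,0,-0.5],"yaw":0,"claw":10},
  {"offset":[0,0,-0.5],"yaw":0,"claw":10},
  {"offset":[0,0,-0.5],"yaw":0,"claw":10},
  {"offset":[0,0,-0.5],"yaw":0,"claw":10},
  {"offset":[0,0,-0.4],"yaw":0,"claw":10},
  {"offset":[0,0,-0.3],"yaw":0,"claw":10},
  {"offset":[0,0,0],"yaw":0,"claw":10},
  {"offset":[0,0,0],"yaw":0,"claw":10},
])

```text
t: 17.43
tcp_pos: [544.9, -140.5, 49.5]
eef_rot: [-2.186, -2.254, 0.001]
wrist_force: [0.1, 0.2, -4.1]
grip_width: 26.5
finger_force: 60.0
```

```bash
python3 c2.py x
```

```text
[ 544.9 -140.5   49.5] [-2.186e+00 -2.254e+00  1.000e-03] [-0.41  0.36  1.7  -0.    1.08 -0.44] [ 0.1  0.2 -4.1]
tcp local [-15.9  -1.7]
wrist spindle 10068 x ends [-90.4  73.4] y -1.87 z 67.3 yaw,pitch deg [ 0.2  -0.04]
   wrist base -100.. 4257 [[-41.3, -43.0], [65.7, 40.7]]
   wrist hold 1752 [[71.0, -30.9], [97.8, 28.8]]
   wrist plate 2577 [[70.2, -21.2], [88.0, 18.0]]
top spindle 186 x ends [-106.3   71.7] y -1.67 z 68.1 yaw,pitch deg [0.07 0.12]
   top base -100.. 131 [[-99.4, -42.2], [65.9, 42.3]]
   top hold 130 [[69.4, -30.4], [96.4, 29.1]]
   top plate 62 [[70.0, -20.0], [86.7, 19.3]]
side spindle 174 x ends [-104.8   62.1] y -2.84 z 67.7 yaw,pitch deg [0.23 0.07]
   side base -100.. 145 [[-93.5, -21.6], [64.4, 41.8]]
   side hold 96 [[72.9, -30.2], [99.8, 29.3]]
   side plate 52 [[73.2, -22.0], [91.7, 18.8]]
```

Emit:
arm_command([
  {"offset":[-0.036,0,-0.12],"yaw":-0.03,"claw":10},
  {"offset":[0,0,-0.12],"yaw":0,"claw":10},
  {"offset":[0,0,-0.12],"yaw":0,"claw":10},
  {"offset":[0,0,0],"yaw":0,"claw":10},
])

```text
t: 17.92
tcp_pos: [543.7, -140.3, 40.5]
eef_rot: [-2.189, -2.252, 0.001]
wrist_force: [-0.1, 0.5, -4.3]
grip_width: 26.6
finger_force: 60.0
```

Emit:
arm_command([
  {"offset":[0,0,-0.03],"yaw":0,"claw":10},
  {"offset":[0,0,-0.03],"yaw":0,"claw":10},
  {"offset":[0,0,0],"yaw":0,"claw":10},
])

```text
t: 18.17
tcp_pos: [544.3, -140.6, 39.6]
eef_rot: [-2.19, -2.252, 0.0]
wrist_force: [-0.1, -0.4, -4.4]
grip_width: 26.4
finger_force: 60.0
```

Emit:
arm_command([
  {"offset":[0,0,-0.03],"yaw":0,"claw":10},
  {"offset":[0,0,-0.03],"yaw":0,"claw":10},
  {"offset":[0,0,-0.03],"yaw":0,"claw":10},
  {"offset":[0,0,0],"yaw":0,"claw":10},
])

```text
t: 18.5
tcp_pos: [544.4, -140.6, 37.5]
eef_rot: [-2.19, -2.253, 0.0]
wrist_force: [0.5, -0.6, -3.7]
grip_width: 26.4
finger_force: 60.0
```

Emit:
arm_command([
  {"offset":[0,0,-0.03],"yaw":0,"claw":10},
  {"offset":[0,0,-0.03],"yaw":0,"claw":10},
  {"offset":[0,0,0],"yaw":0,"claw":10},
])

```text
t: 18.75
tcp_pos: [544.2, -140.7, 37.2]
eef_rot: [-2.189, -2.253, 0.001]
wrist_force: [-5.6, 0.4, 4.6]
grip_width: 26.8
finger_force: 60.0
```

Emit:
arm_command([
  {"offset":[-0.02,0,0],"yaw":0,"claw":10},
  {"offset":[-0.02,0,0],"yaw":0,"claw":10},
  {"offset":[0,0,0],"yaw":0,"claw":10},
])

```text
t: 19.0
tcp_pos: [544.0, -140.8, 37.0]
eef_rot: [2.189, 2.251, 0.001]
wrist_force: [-2.9, 1.5, 5.9]
grip_width: 26.6
finger_force: 60.0
```

Emit:
arm_command([
  {"offset":[-0.02,0.04,0],"yaw":0,"claw":10},
  {"offset":[0,0.04,0],"yaw":0,"claw":10},
  {"offset":[-0.01,0.04,0],"yaw":0,"claw":10},
  {"offset":[0,0.04,0],"yaw":0,"claw":10},
  {"offset":[0,0.02,0],"yaw":0,"claw":10},
  {"offset":[0,0,0],"yaw":0,"claw":10},
])

```text
t: 19.5
tcp_pos: [544.0, -138.6, 37.0]
eef_rot: [2.186, 2.249, -0.002]
wrist_force: [-2.5, -5.2, 3.0]
grip_width: 26.7
finger_force: 60.0
```

Emit:
arm_command([
  {"offset":[0,0.04,0],"yaw":0,"claw":10},
  {"offset":[0,0.04,0],"yaw":0,"claw":10},
  {"offset":[0,0.04,0],"yaw":0,"claw":10},
  {"offset":[0,0,0],"yaw":0,"claw":10},
])

```text
t: 19.83
tcp_pos: [543.9, -135.6, 37.0]
eef_rot: [2.186, 2.249, -0.002]
wrist_force: [-2.3, -5.2, 4.5]
grip_width: 26.9
finger_force: 60.0
```

```bash
python3 c2.py s1
```

```text
[ 543.9 -135.6   37. ] [ 2.186e+00  2.249e+00 -2.000e-03] [-0.4   0.37  1.72 -0.    1.05 -0.42] [-2.3 -5.2  4.5]
tcp local [-11.1  -0.9]
wrist spindle 12474 x ends [-85.1  76.6] y -0.95 z 54.8 yaw,pitch deg [-0.   -0.11]
   wrist base -100.. 4368 [[-36.0, -42.9], [65.9, 40.8]]
   wrist hold 1783 [[71.4, -31.0], [97.9, 28.9]]
   wrist plate 2738 [[80.2, -21.3], [88.1, 17.9]]
top spindle 286 x ends [-101.2   75.6] y 0.01 z 54.4 yaw,pitch deg [-0.55  0.1 ]
   top base -100.. 112 [[-98.1, -40.2], [65.9, 42.0]]
   top hold 116 [[69.4, -29.3], [96.6, 29.2]]
   top plate 63 [[79.4, -19.9], [86.8, 19.0]]
side spindle 227 x ends [-96.7  68.3] y -0.28 z 53.8 yaw,pitch deg [ 0.22 -0.16]
   side base -100.. 139 [[-93.6, 3.4], [64.3, 41.8]]
   side hold 95 [[71.1, -30.9], [100.4, 29.8]]
   side plate 51 [[81.0, -21.6], [89.8, 18.4]]
```

Emit:
arm_command([
  {"offset":[0,0.04,0],"yaw":0,"claw":10},
  {"offset":[0,0.03,0],"yaw":0,"claw":10},
  {"offset":[0,0,0],"yaw":0,"claw":10},
])

```text
t: 20.23
tcp_pos: [543.8, -133.9, 37.0]
eef_rot: [2.186, 2.249, -0.002]
wrist_force: [-1.6, -6.4, 2.4]
grip_width: 26.8
finger_force: 60.0
```

Emit:
arm_command([
  {"offset":[0,0.03,0],"yaw":0,"claw":10},
  {"offset":[0,0.03,0],"yaw":0,"claw":10},
  {"offset":[0,0,0],"yaw":0,"claw":10},
])

```text
t: 20.48
tcp_pos: [543.9, -132.5, 37.1]
eef_rot: [2.186, 2.249, -0.003]
wrist_force: [-2.1, -6.6, 4.5]
grip_width: 26.9
finger_force: 60.0
```

Emit:
arm_command([
  {"offset":[0,0.03,0],"yaw":0,"claw":10},
  {"offset":[0,0.03,0],"yaw":0,"claw":10},
  {"offset":[0,0,0],"yaw":0,"claw":10},
])

```text
t: 20.73
tcp_pos: [543.8, -132.0, 37.1]
eef_rot: [2.185, 2.248, -0.005]
wrist_force: [-2.6, -9.1, 2.6]
grip_width: 27.2
finger_force: 60.0
```

Emit:
arm_command([
  {"offset":[0,0.03,0],"yaw":0,"claw":10},
  {"offset":[0,0,0],"yaw":0,"claw":10},
])

```text
t: 20.9
tcp_pos: [543.8, -132.0, 37.1]
eef_rot: [2.184, 2.248, -0.006]
wrist_force: [-2.5, -9.6, 2.9]
grip_width: 27.1
finger_force: 60.0
```

```bash
python3 c2.py s2; python3 - <<'E'
from h import *
p=cv2.imread('pics/s2side.png'); w=cv2.imread('pics/s2wrist.png')
a=cv2.resize(p[160:230,240:310],(400,400)); b=cv2.resize(w[140:340,180:380] if 0 else w,(400,300))
cv2.imwrite('pics/s2.png',np.hstack([a,cv2.copyMakeBorder(b,0,100,0,0,0)]))
E
```

```text
[ 543.8 -132.    37.1] [ 2.184  2.248 -0.006] [-0.39  0.37  1.72 -0.01  1.05 -0.41] [-2.5 -9.6  2.9]
tcp local [-7.4 -0.9]
wrist spindle 12144 x ends [-82.7  76.6] y -0.96 z 54.8 yaw,pitch deg [-0.01 -0.08]
   wrist base -100.. 4047 [[-35.0, -42.9], [65.5, 40.8]]
   wrist hold 1713 [[71.1, -31.1], [97.5, 28.8]]
   wrist plate 2869 [[84.0, -21.2], [92.6, 18.0]]
top spindle 251 x ends [-97.7  75.7] y 0.1 z 54.3 yaw,pitch deg [-0.69  0.02]
   top base -100.. 112 [[-98.8, -40.4], [66.0, 42.2]]
   top hold 117 [[69.4, -30.0], [96.4, 29.3]]
   top plate 56 [[83.8, -19.8], [90.9, 19.0]]
side spindle 225 x ends [-96.1  67.6] y -0.58 z 53.8 yaw,pitch deg [ 0.27 -0.11]
   side base -100.. 142 [[-92.3, 4.3], [64.6, 41.7]]
   side hold 87 [[69.5, -31.5], [100.7, 29.6]]
   side plate 53 [[84.6, -19.7], [95.2, 18.7]]
```

View pics/s2.png

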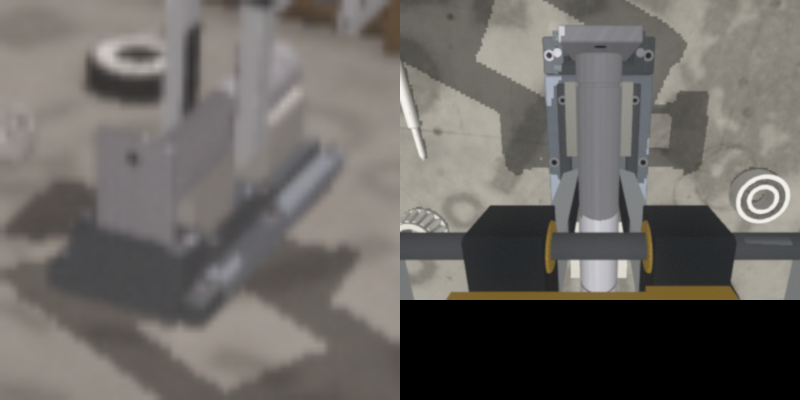

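The side crop (left) shows the plate standing in the holder at (140,180). The wrist view (right) shows the spindle at (600,130), lying in both Vs with its end touching the plate at (600,50). The plate top went back about 4 mm, so it now leans back against its play. Next I press down and balance the sideways force.

Emit:
arm_command([
  {"offset":[-0.02,0,-0.04],"yaw":0,"claw":10},
  {"offset":[0,0,-0.04],"yaw":0,"claw":10},
  {"offset":[0,0,-0.04],"yaw":0,"claw":10},
  {"offset":[0,0,0],"yaw":0,"claw":10},
])

```text
t: 21.38
tcp_pos: [543.9, -132.0, 36.9]
eef_rot: [2.184, 2.248, -0.005]
wrist_force: [-9.0, -7.1, 19.7]
grip_width: 26.3
finger_force: 60.0
```

Emit:
arm_command([
  {"offset":[-0.04,0,0],"yaw":0,"claw":10},
  {"offset":[-0.04,0,-0.03],"yaw":0,"claw":10},
  {"offset":[-0.04,0,-0.03],"yaw":0,"claw":10},
  {"offset":[0,0,0],"yaw":0,"claw":10},
])

```text
t: 21.72
tcp_pos: [543.9, -132.1, 36.9]
eef_rot: [2.181, 2.244, 0.002]
wrist_force: [-3.9, -6.0, 20.3]
grip_width: 26.9
finger_force: 60.0
```

Emit:
arm_command([
  {"offset":[-0.04,0,-0.04],"yaw":0,"claw":10},
  {"offset":[-0.02,0,-0.04],"yaw":0,"claw":10},
  {"offset":[0,0,-0.04],"yaw":0,"claw":10},
  {"offset":[0,0,0],"yaw":0,"claw":10},
  {"offset":[0,0,0],"yaw":0,"claw":10},
])

```text
t: 22.13
tcp_pos: [544.0, -132.1, 36.8]
eef_rot: [2.179, 2.242, 0.004]
wrist_force: [-8.3, -3.5, 34.6]
grip_width: 27.1
finger_force: 60.0
```

```bash
python3 c2.py s3; python3 -c "
from h import *
s=robot.state();print(s['wrist_force'],s['torque'])"
```

```text
[ 544.  -132.1   36.8] [2.179 2.242 0.004] [-0.39  0.36  1.73 -0.    1.04 -0.42] [-8.3 -3.5 34.6]
tcp local [-7.6 -1. ]
wrist spindle 11786 x ends [-82.7  76.6] y -0.92 z 54.7 yaw,pitch deg [-0.03 -0.08]
   wrist base -100.. 4110 [[-35.0, -42.9], [65.9, 40.8]]
   wrist hold 1724 [[71.4, -31.0], [97.7, 28.8]]
   wrist plate 2926 [[84.0, -21.3], [92.5, 18.0]]
top spindle 273 x ends [-97.6  75.8] y 0.31 z 54.1 yaw,pitch deg [-0.7   0.16]
   top base -100.. 113 [[-99.0, -40.5], [66.0, 42.2]]
   top hold 119 [[69.1, -29.5], [96.7, 29.2]]
   top plate 56 [[83.5, -20.2], [90.8, 18.8]]
side spindle 223 x ends [-94.9  68.8] y -0.43 z 53.7 yaw,pitch deg [ 0.21 -0.21]
   side base -100.. 140 [[-91.6, 4.7], [64.7, 41.8]]
   side hold 87 [[69.9, -30.7], [101.2, 29.9]]
   side plate 53 [[84.8, -19.7], [95.2, 18.7]]
[-7.35536286 -4.01252749 32.56959144] [-0.64539285  1.35395908 -0.0211756 ]
```

Emit:
arm_command([
  {"offset":[-0.04,0.02,0],"yaw":0,"claw":10},
  {"offset":[-0.04,0.02,0],"yaw":0,"claw":10},
  {"offset":[0,0,0],"yaw":0,"claw":10},
  {"offset":[0,0,0],"yaw":0,"claw":10},
  {"offset":[0,0,0],"yaw":0,"claw":10},
  {"offset":[0,0,0],"yaw":0,"claw":10},
])

```text
t: 22.78
tcp_pos: [544.0, -132.1, 36.8]
eef_rot: [2.176, 2.239, 0.007]
wrist_force: [-1.6, -5.6, 29.3]
grip_width: 26.9
finger_force: 60.0
```

```bash
python3 -c "
from h import *
s=robot.state();print(s['t'],s['tcp_pos'],s['wrist_force'],s['torque'],s['dq'].round(3))"
```

```text
22.7833 [ 544.00411369 -132.11717606   36.830882  ] [-1.61264429 -5.55452199 29.32920007] [-1.01399337  0.5108873  -0.07852238] [-0.    -0.001  0.     0.002  0.001 -0.   ]
```

```bash
python3 -c "
from station import robot
print(robot.close_job())"
```

```text
the job is handed in; nothing more can be done
None
```

I handed the job in with the stop plate home in the holder and the spindle in both Vs, end against the plate (which leans back about 2 mm at spindle height), held down with about 30 N at 22.8 s of the 64 s; no verdict came back.

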